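# Leak-check an evaporator plate with the pen detector

## Task

Take the pen leak detector from its fork stand and leak-check the evaporator plate: with the pen roughly upright, guide its tip along the whole copper tube, from the end with the thin coiled capillary, round both bends, to the end with the flare nut, no faster than about 4 cm a second and keeping within a centimetre above the copper without pressing on it. Then hang the pen back in the fork, guard flat on both tines, and let go. Leave the plate and the other things on the bench where they are.

Things in the scene. Friction and masses are not known exactly. Their poses are not given: they have to be found in the camera images.
- pen: Pen-shaped leak detector, 172 mm long, 0.11 kg, round all over; hangs upright, tip down, in its stand. Slim steel nose (7 mm wide at the tip) widening to a grey body 24 mm wide, a finger guard (disc 44 mm wide, from 112 to 120 mm above the tip), then a black ribbed grip 30 mm wide, from 120 to 172 mm. Origin at the very tip of the nose (its sensor); z runs up the pen towards the grip
- pen_guard (a point): centre of the underside of the finger guard, on the pen's axis, 112 mm above the tip
- pen_grip (a point): middle of the black grip on the pen's axis, 148 mm above the tip: the place to hold it
- stand: Fixed fork stand of grey steel. Origin on the bench under the middle of the fork; open side to its -x, post behind at x = 49 mm, foot plate 115 x 100 x 12 mm. Two level tines along x, 12 mm wide, tops 150 mm above the bench, with a gap of 32 mm; lips 6 mm high at their free ends (inner faces at x = -29 mm) and a back bar as high at x = 30 mm
- stand_seat (a point): middle of the fork's gap, level with the tops of the tines, where the middle of the guard's underside belongs; the pen's tip then hangs 38 mm above the bench. The pen can be lifted straight up out of the fork, or raised over the lips and drawn out at the open side, and goes back either way
- evaporator: Evaporator plate, loose on the bench, turned any way, 0.7 kg: aluminium sheet 140 (x) x 150 mm (y), top face 14 mm above the bench, with an S-shaped copper tube 12 mm thick soldered along it, whose upper side is 26 mm above the bench. Three straight legs along x at y = 50, 0 and -50 mm, joined by half-circle bends of radius 25 mm. Origin on the bench under the sheet's middle, z up
- bottle: closed clear bottle, 64 mm wide, 165 mm tall, standing; origin under its middle
- jar: closed amber jar, 72 mm wide, 85 mm tall, standing; origin under its middle
- wrench: steel wrench 180 mm long lying flat on the bench, along its own x; origin under its middle
- seam_0 (a point): point 0 of 0 to 9, evenly spaced (42 mm) along the copper tube, on its upper side over the centre line: the start, plate x, y = (-62, 50) mm, where the tube narrows into a 3 mm capillary, coiled up just off the edge of the sheet
- seam_1 (a point): point 1 of 0 to 9, evenly spaced (42 mm) along the copper tube, on its upper side over the centre line
- seam_2 (a point): point 2 of 0 to 9, evenly spaced (42 mm) along the copper tube, on its upper side over the centre line, just before the first leg ends at plate (25, 50) mm and the first bend begins, about (25, 25) mm and bulging to +x
- seam_3 (a point): point 3 of 0 to 9, evenly spaced (42 mm) along the copper tube, on its upper side over the centre line
- seam_4 (a point): point 4 of 0 to 9, evenly spaced (42 mm) along the copper tube, on its upper side over the centre line, near the start of the second leg, which runs from plate (25, 0) to (-25, 0) mm
- seam_5 (a point): point 5 of 0 to 9, evenly spaced (42 mm) along the copper tube, on its upper side over the centre line
- seam_6 (a point): point 6 of 0 to 9, evenly spaced (42 mm) along the copper tube, on its upper side over the centre line
- seam_7 (a point): point 7 of 0 to 9, evenly spaced (42 mm) along the copper tube, on its upper side over the centre line, just after the second bend, about plate (-25, -25) mm and bulging to -x, ends at (-25, -50) mm
- seam_8 (a point): point 8 of 0 to 9, evenly spaced (42 mm) along the copper tube, on its upper side over the centre line
- seam_9 (a point): point 9 of 0 to 9, evenly spaced (42 mm) along the copper tube, on its upper side over the centre line: the finish, plate (62, -50) mm, next to the brass flare nut (20 to 23 mm across) just off the edge of the sheet
Things that resemble listed ones, but are neither listed nor needed, are in the scene too. What is shaped like the evaporator but turquoise is not meant. There is more than one size of the pen; the job needs the larger.

How it is judged (in metres and radians):
On the way, in this order (a step that is already met when the one before it is completed fails the run):
1. the held pen's tip passes slowly within 10 mm of tube point 0 (distance between pen and seam_0 below 0.01 m and contact force between the fingers and pen above 0.5 N), for 0.3 s.
2. the held pen's tip passes slowly within 10 mm of tube point 1 (distance between pen and seam_1 below 0.01 m and contact force between the fingers and pen above 0.5 N), for 0.3 s.
3. the held pen's tip passes slowly within 10 mm of tube point 2 (distance between pen and seam_2 below 0.01 m and contact force between the fingers and pen above 0.5 N), for 0.3 s.
4. the held pen's tip passes slowly within 10 mm of tube point 3 (distance between pen and seam_3 below 0.01 m and contact force between the fingers and pen above 0.5 N), for 0.3 s.
5. the held pen's tip passes slowly within 10 mm of tube point 4 (distance between pen and seam_4 below 0.01 m and contact force between the fingers and pen above 0.5 N), for 0.3 s.
6. the held pen's tip passes slowly within 10 mm of tube point 5 (distance between pen and seam_5 below 0.01 m and contact force between the fingers and pen above 0.5 N), for 0.3 s.
7. the held pen's tip passes slowly within 10 mm of tube point 6 (distance between pen and seam_6 below 0.01 m and contact force between the fingers and pen above 0.5 N), for 0.3 s.
8. the held pen's tip passes slowly within 10 mm of tube point 7 (distance between pen and seam_7 below 0.01 m and contact force between the fingers and pen above 0.5 N), for 0.3 s.
9. the held pen's tip passes slowly within 10 mm of tube point 8 (distance between pen and seam_8 below 0.01 m and contact force between the fingers and pen above 0.5 N), for 0.3 s.
10. the held pen's tip passes slowly within 10 mm of tube point 9 (distance between pen and seam_9 below 0.01 m and contact force between the fingers and pen above 0.5 N), for 0.3 s.
At the end, for the whole second after the job is handed in: After tracing all 10 tube points in order (tip within 10 mm of each for 0.3 s), the pen hangs still in the fork, guard centre within 10 mm sideways and 4 mm in height of the seat, within 0.1 rad of upright; plate moved under 12 mm, bottle, jar and wrench under 20 mm (horizontal distance between pen_guard and stand_seat below 0.01 m and z of pen_guard in the frame of stand_seat between -0.004 and 0.004 m and angle between pen's own z axis and vertical below 0.1 rad and linear speed of pen below 0.02 m/s and distance of evaporator from where it was at the start of the episode below 0.012 m and distance of each of bottle, jar, wrench from where it was at the start of the episode below 0.02 m); the robot touches nothing.
It fails at once if the pen rushes along the tube (faster than 12 cm/s with the tip within 10 mm of a point between the tube's ends) (linear speed of pen above 0.12 m/s and (distance between pen and seam_1 below 0.01 m or distance between pen and seam_2 below 0.01 m or distance between pen and seam_3 below 0.01 m or distance between pen and seam_4 below 0.01 m or distance between pen and seam_5 below 0.01 m or distance between pen and seam_6 below 0.01 m or distance between pen and seam_7 below 0.01 m or distance between pen and seam_8 below 0.01 m)).
It fails at once if the pen is pressed on the evaporator plate or tube with more than 6 N (contact force between pen and evaporator above 6 N).
It fails at once if the pen is tipped more than 0.5 rad from upright (angle between pen's own z axis and vertical above 0.5 rad).
It fails at once if the evaporator plate is shifted by more than 12 mm (distance of evaporator from where it was at the start of the episode above 0.012 m).
It fails at once if the bottle, jar or wrench is shifted by more than 20 mm (distance of any of bottle, jar, wrench from where it was at the start of the episode above 0.02 m).
It also fails if it takes over 72 s, if anything falls off the work surface, if the arm or the gripper's body presses on something with over 40 N, if the wrist force passes 120 N, or if a joint passes its speed limit or range.

## Robot

A 6-joint arm with a two-finger parallel gripper is mounted at the origin on the work surface. World frame = base frame: x ahead of the robot, y to its left, z up, the work surface at z = 0. Lengths are in m, angles in degrees, forces in N, time in s.
With the tool pointing down it reaches from about 0.325 to 0.85 m from the base axis. Payload 15.5 kg.
Tool frame: the origin (TCP) lies midway between the tips of the shut fingers; the grasp point (between the pads) lies 19 mm behind it; z points along the fingers, y is the line along which they close (so a half turn about z gives the same grasp; the last joint's range is limited). The gripper opens to 91 mm and grips with 3 to 60 N. Pads are 32 mm wide; open, the fingers measure 118 mm over their backs; the gripper's body (76 mm by 178 mm) begins 60 mm behind the grasp point.
Start: joints at [71.19, 28.281, 77.091, -0, 74.628, -5.472], TCP at [0.144, 0.608, 0.192] pointing down, gripper open.
Joint ranges: [-166.48, 166.48], [-47.26, 123.95], [12.59, 153.08], [-70.14, 250.14], [6.76, 159.57], [-176.63, 176.63]. Speed limits (degrees/s): [108.29, 108.29, 147.25, 172.46, 172.46, 172.46].

## Interface

Orientations are given as a 3x3 rotation matrix whose columns are the frame's x, y, z axes.
In Python, from bench import ctrl gives the robot as it stands. The module is installed in compiled form; this text tells all that it offers. Calls block until the motion is done:
- ctrl.goto(position, orientation): joint-space move of the TCP to a pose.
- ctrl.move_l(position, vel=0.15, ori=None, contact_N=None): straight line of the TCP; ori=None keeps the orientation; vel is the mean speed in m/s. With contact_N (N) it stops when the force on the tool has changed by that much, and returns True; else False.
- ctrl.movej(angles): joint-space move.
- ctrl.command_gripper(opening): opening from 0.0 (shut) to 1.0 (fully open); the grip force is fixed at half the most; returns when the fingers have stopped.
- ctrl.sleep(seconds).
- ctrl.ik(position, orientation): joint angles nearest the present ones, or None.
- ctrl.read_camera(name): name is "scene" or "top" or "wrist"; returns the picture (400x640x3 uint8, blue, green, red); there is no depth.
- ctrl.camera_params(name): a dict with "fx", "fy", "cx", "cy" (pixels), "D" ([k1, k2, p1, p2, k3] as OpenCV has them; the pictures are not rectified), "pose" (4x4, takes a point from camera to world coordinates); the wrist camera has in their place "T_tool_cam" (4x4, takes a point from camera to tool coordinates, whose origin is the TCP and whose axes are the flange's). Camera axes: x right, y up, looking along -z (the intrinsics and any distortion apply to the point x, -y, -z); pixel columns grow to the right and rows downward; lengths in m; the calibration is good to about 2 mm. A picture is of the moment at which its call begins: read the wrist's pose just before it. camera_params takes no time and is no camera call.
A pose or a line that the arm cannot do raises ctrl.MotionError and nothing moves.
- ctrl.sign_off(): hands the job in; it is judged then, once.
Readings, each from a call of its own:
- ctrl.current_t(): time.
- ctrl.current_q(): joint angles.
- ctrl.current_dq(): joint speeds.
- ctrl.current_effort(): joint torques, N m.
- ctrl.current_tool_pos(): TCP position.
- ctrl.current_eef_rot(): TCP orientation.
- ctrl.current_contact_force(): force on the tool from outside, world axes, zero at the start.
- ctrl.current_wrist_torque(): the same for the moment, N m.
- ctrl.current_grip_width(): opening from 0.0 (shut) to 1.0 (fully open).
- ctrl.current_grasp_force(): force on a finger pad.
Only numpy, scipy, OpenCV 4.12 (cv2) and the standard library are available. Lean on these libraries where they do the work, as an engineer would, in place of code of your own. Each camera call takes 0.05 s, during which the arm holds its last target. There are 200 camera calls.

## Working session

There is one attempt and no reset: what is moved stays moved. The work goes in short steps, each a Python script; the robot and the scene stay as the last script left them, time stands still between calls to the robot, and variables do not carry over. Pictures are saved under pics/ and viewed, at most 10 in all, crops included, and the job is handed in when it is done.

```bash
mkdir -p pics
python3 - <<'E'
from bench import ctrl
import cv2, numpy as np
for n in ("scene","top"):
    im=ctrl.read_camera(n); cv2.imwrite(f"pics/{n}0.png",im)
    p=ctrl.camera_params(n); print(n,p)
print(ctrl.camera_params("wrist")); print(ctrl.current_eef_rot(),ctrl.current_t())
E
```

```text
scene {'fx': 384.37235594762177, 'fy': 384.37235594762177, 'cx': 315.4542047747173, 'cy': 199.55026411894488, 'D': array([-0.02548388,  0.        ,  0.        ,  0.        ,  0.        ]), 'pose': array([[ 0.1285408 , -0.77171953,  0.62283724,  1.10310809],
       [ 0.99169614,  0.09749124, -0.08387026, -0.02836433],
       [ 0.00400314,  0.62844603,  0.77784289,  0.82295146],
       [ 0.        ,  0.        ,  0.        ,  1.        ]])}
top {'fx': 466.2555111166157, 'fy': 466.2555111166157, 'cx': 324.6049833243087, 'cy': 200.35115690630843, 'D': array([-0.0550505,  0.       ,  0.       ,  0.       ,  0.       ]), 'pose': array([[ 0.02198892,  0.98321218, -0.18113615,  0.32869782],
       [-0.99967967,  0.01935229, -0.0163108 ,  0.05412774],
       [-0.01253157,  0.18143679,  0.98332276,  1.24470427],
       [ 0.        ,  0.        ,  0.        ,  1.        ]])}
{'fx': 283.7120262428796, 'fy': 283.7120262428796, 'cx': 320.17793627523355, 'cy': 199.24287801639633, 'D': array([-0.03119677,  0.        ,  0.        ,  0.        ,  0.        ]), 'T_tool_cam': array([[-6.80132265e-04,  9.69193709e-01,  2.46298784e-01,
         6.89881862e-02],
       [ 9.99999677e-01,  7.64781094e-04, -2.48027941e-04,
        -1.32268418e-03],
       [-4.28751774e-04,  2.46298536e-01, -9.69193916e-01,
        -1.93353202e-01],
       [ 0.00000000e+00,  0.00000000e+00,  0.00000000e+00,
         1.00000000e+00]])}
[[-9.73034822e-01  2.30658001e-01 -3.49769359e-04]
 [ 2.30658247e-01  9.73034247e-01 -1.06185959e-03]
 [ 9.54111543e-05 -1.11390354e-03 -9.99999375e-01]] 0.1
```

View pics/scene0.png

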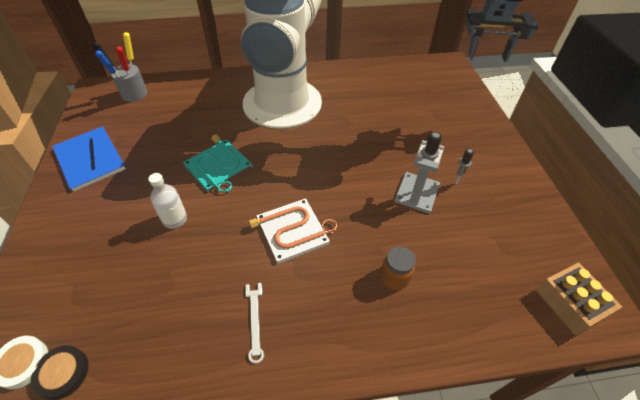

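View pics/top0.png

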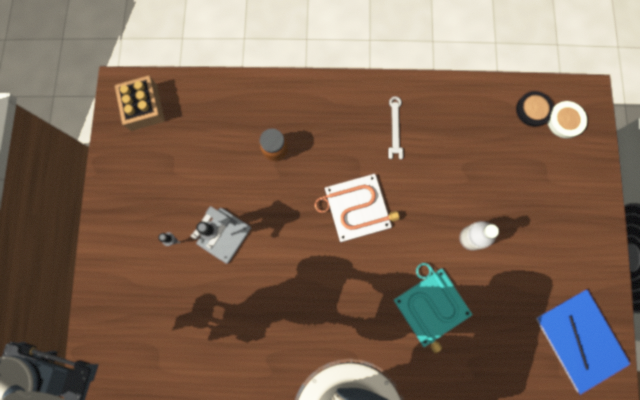

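The scene view shows:
- the white plate with copper tube at (293,230)
- a turquoise look-alike at (217,165)
- a pen in the fork stand at (430,150)
- a smaller pen beside it at (465,160)
- the bottle at (168,203), jar at (398,268) and wrench at (255,322)

In the top view the plate is at (360,208) and the stand at (220,235). Next I'll enlarge the stand and get coarse positions.

```bash
cat > h.py <<'E'
from bench import ctrl
import cv2, numpy as np
def cam(n):
    p=ctrl.camera_params(n)
    if n=="wrist":
        T=np.eye(4);T[:3,:3]=ctrl.current_eef_rot();T[:3,3]=ctrl.current_tool_pos();T=T@p["T_tool_cam"]
    else: T=p["pose"]
    K=np.array([[p["fx"],0,p["cx"]],[0,p["fy"],p["cy"]],[0,0,1]])
    return K,np.array(p["D"]),np.array(T)
def rays(c,uv):
    K,D,T=c
    u=cv2.undistortPoints(np.float64(uv).reshape(-1,1,2),K,D).reshape(-1,2)
    d=np.c_[u[:,0],-u[:,1],-np.ones(len(u))]@T[:3,:3].T
    return T[:3,3],d/np.linalg.norm(d,axis=1)[:,None]
def onplane(c,uv,z):
    o,d=rays(c,uv); return o+d*((z-o[2])/d[:,2])[:,None]
def proj(c,X):
    K,D,T=c
    P=(np.atleast_2d(X)-T[:3,3])@T[:3,:3]
    P=P*[1,-1,-1]
    return cv2.projectPoints(P.reshape(-1,1,3),np.zeros(3),np.zeros(3),K,D)[0].reshape(-1,2)
def tri(cs,uvs):
    A=np.zeros((3,3));b=np.zeros(3);L=[]
    for c,uv in zip(cs,uvs):
        o,d=rays(c,[uv]);M=np.eye(3)-np.outer(d[0],d[0]);A+=M;b+=M@o;L.append((o,M))
    X=np.linalg.solve(A,b); return X,[np.linalg.norm(M@(X-o)) for o,M in L]
def down(yaw):  # tool z down, tool x along yaw
    c,s=np.cos(yaw),np.sin(yaw); return np.array([[c,s,0],[s,-c,0],[0,0,-1.]])
E
python3 - <<'E'
from h import *
s=cv2.imread("pics/scene0.png");t=cv2.imread("pics/top0.png")
S,T=cam("scene"),cam("top")
a=cv2.resize(s[115:225,380:490],None,fx=4,fy=4,interpolation=cv2.INTER_CUBIC)[:400,:400]
b=cv2.resize(t[190:280,150:250],None,fx=4,fy=4,interpolation=cv2.INTER_CUBIC)
out=np.zeros((440,800,3),np.uint8);out[:400,:400]=a;out[:360,400:]=b
cv2.imwrite("pics/crop1.png",out)
print("plate",onplane(T,[(360,208)],.014),"stand foot",onplane(T,[(220,236)],.012),"jar",onplane(T,[(272,145)],.05),"bottle",onplane(T,[(480,236)],.05),"wrench",onplane(T,[(395,128)],0))
print("pen tops", tri([S,T],[(434,138),(205,228)]), tri([S,T],[(468,154),(166,238)]))
E
```

```text
plate [[ 0.53646945 -0.02056959  0.014     ]] stand foot [[0.45362544 0.35139698 0.012     ]] jar [[0.69637135 0.21780361 0.05      ]] bottle [[ 0.46331382 -0.32825516  0.05      ]] wrench [[ 0.76757523 -0.11755969  0.        ]]
pen tops (array([0.45247387, 0.3433117 , 0.20111008]), [np.float64(0.0020952659058136825), np.float64(0.002095265905813729)]) (array([0.43586566, 0.46210953, 0.11739365]), [np.float64(0.0028190087499937286), np.float64(0.0028190087499937984)])
```

View pics/crop1.png

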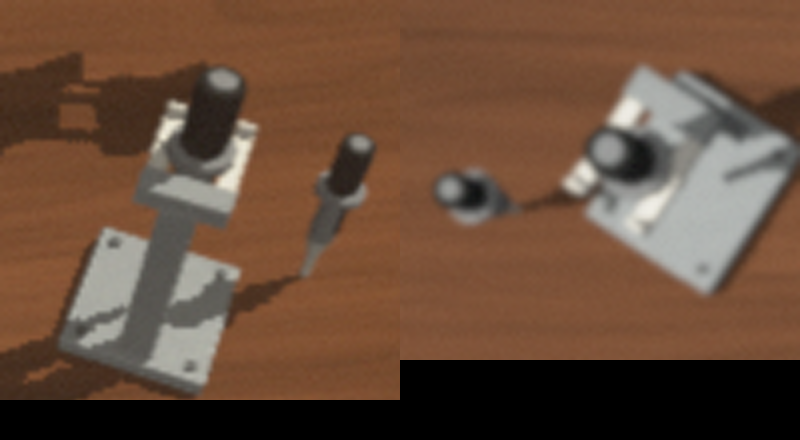

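The fork pen, scene (430,150), has a wide guard and grip. The other pen, scene (465,160), is smaller and stands free on the bench about 0.12 m away, with its top at 0.12 m. The fork pen is the larger one and hangs in the fork, so it is the one meant. Of the two plates, the white one with copper tube fits; the other is turquoise. Next come the wrist views of both.

Run:
```python
from h import *
import pickle
R=down(np.radians(127));c={}
for n,p in dict(sA=(.40,.33,.34),sB=(.50,.33,.34),pA=(.53,.04,.28),pB=(.53,-.07,.28)).items():
    ctrl.goto(np.array(p),R); ctrl.sleep(.3)
    c[n]=cam("wrist"); cv2.imwrite(f"pics/{n}.png",ctrl.read_camera("wrist"))
pickle.dump(c,open("c.pkl","wb")); print(ctrl.current_t(),ctrl.current_q())
a=[cv2.imread(f"pics/{n}.png") for n in("sA","sB","pA","pB")]
cv2.imwrite("pics/s.png",np.hstack(a[:2])[:, 0:1280]); 
print([proj(c[n],[.452,.343,.21]) for n in("sA","sB")],[proj(c[n],[.536,-.02,.014]) for n in("pA","pB")])
o=np.vstack([np.hstack([cv2.resize(x,(400,250),interpolation=cv2.INTER_AREA) for x in a[i:i+2]]) for i in(0,2)])
cv2.imwrite("pics/four.png",o)
```

```text
5.1417 [-1.38556952e+01  1.64233196e+01  8.21618571e+01  3.68595758e-03
  8.14141145e+01 -5.09162409e+01]
[array([[362.68247908, 205.41768681]]), array([[294.32739588, 154.16485194]])] [array([[301.59669327, 201.32380246]]), array([[342.12576338, 148.28813353]])]
```

View pics/four.png

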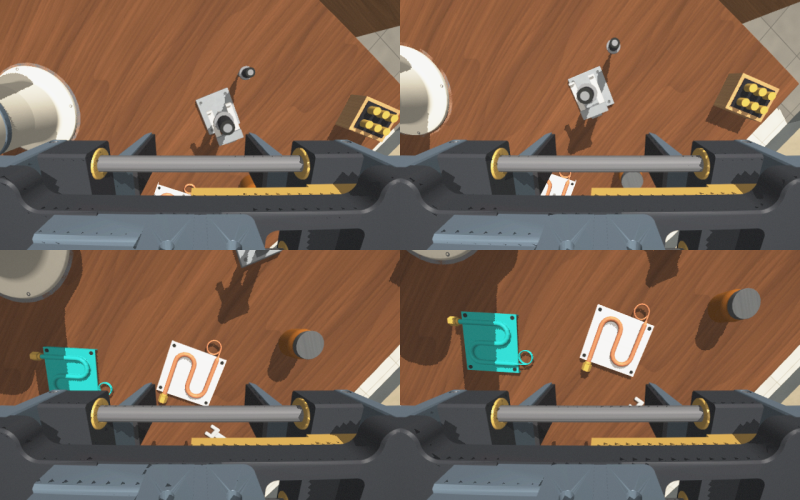

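The wrist views show the fork with the pen (sA about (358,200), sB about (295,150) in full-size pixels). The plate is wholly visible in pA (about (305,200)) and pB (about (345,145)), with the coil at upper right and the nut at lower left. Now I'll measure the plate and enlarge the fork.

```bash
cat > plate.py <<'E'
from h import *
import pickle
c=pickle.load(open("c.pkl","rb")); c["top"]=cam("top"); c["scene"]=cam("scene")
F=dict(pA="pA",pB="pB",top="top0",scene="scene0")
G=dict(pA=(305,200),pB=(345,145),top=(360,208),scene=(293,230))
corn={}
for n in F:
    im=cv2.imread(f"pics/{F[n]}.png");h=cv2.cvtColor(im,cv2.COLOR_BGR2HSV)
    m=((h[...,1]<60)&(h[...,2]>150)).astype(np.uint8)
    nl,l,st,ce=cv2.connectedComponentsWithStats(m)
    # parts of the white sheet within 75 px of guess
    keep=np.zeros_like(m)
    for i in range(1,nl):
        if st[i,4]>60 and np.hypot(*(ce[i]-G[n]))<45: keep[l==i]=1
    P=np.argwhere(keep)[:,::-1].astype(float)
    X=onplane(c[n],P,.014)
    r=cv2.minAreaRect((X[:,:2]*1000).astype(np.float32))
    B=cv2.boxPoints(r); k=((h[...,0]<14)&(h[...,1]>110)&(h[...,2]>150)).astype(np.uint8)
    print(n,"rect",np.round(r[0],1),np.round(r[1],1),round(r[2],1))
    B=B[np.argsort(np.arctan2(*(B-r[0]).T))]
    corn[n]=proj(c[n],np.c_[B/1000,np.full(4,.014)])
for i in range(4):
    print(np.round(1000*tri([c["pA"],c["pB"]],[corn["pA"][i],corn["pB"][i]])[0],1),np.round(1000*tri([c["top"],c["pB"]],[corn["top"][i],corn["pB"][i]])[0],1))
E
python3 plate.py
python3 - <<'E'
import cv2,numpy as np
a=cv2.imread("pics/sA.png")[130:235,300:400];b=cv2.imread("pics/sB.png")[90:195,245:345]
cv2.imwrite("pics/fork.png",cv2.resize(np.hstack([a,b]),(800,420),interpolation=cv2.INTER_CUBIC))
E
```

```text
pA rect [539. -15.] [151.1 142. ] 16.9
pB rect [539.1 -15.1] [151.6 141.3] 16.9
top rect [539.  -13.6] [155.1 144.3] 17.1
scene rect [540.2 -12.6] [153.3 141.4] 17.0
[ 487.2 -104.6   14.7] [ 487.1 -106.4    5.6]
[445.9  30.7  12.1] [ 4.449e+02  3.210e+01 -4.000e-01]
[591.3  74.8  12.4] [596.   78.6  -6.6]
[631.7 -60.5  15.1] [641.8 -63.1 -16.5]
```

View pics/fork.png

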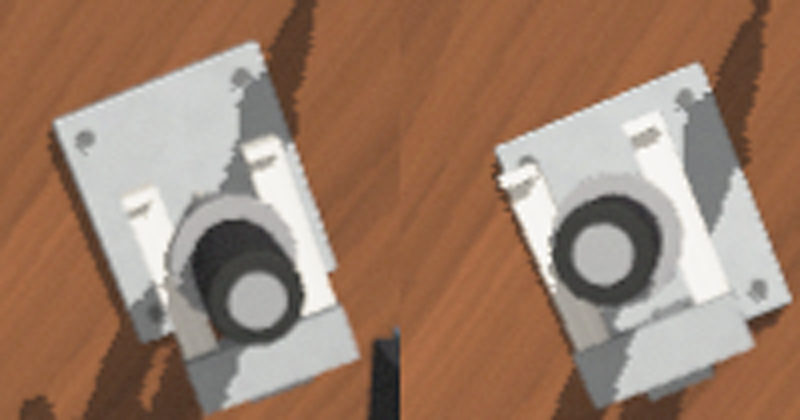

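The fork crops show the two light tines with lips at their free ends: crop A (142,208) and (262,160), crop B (525,188) and (645,137). The back bar is at the bottom, and the grip's top disc is centred at A (257,300), B (604,255). I'll triangulate these.

Run:
```python
from h import *
import pickle
c=pickle.load(open("c.pkl","rb"))
A=lambda x,y:(x/4+300-.375,y/4+130-.375)
B=lambda x,y:((x-400)/4+245-.375,y/4+90-.375)
for n,a,b in [("griptop",(257,300),(604,255)),("guard",(232,260),(617,240)),("lipL",(138,192),(520,173)),("lipR",(259,142),(643,119)),
 ("lipLout",(122,200),(500,182)),("lipRout",(275,135),(660,112)),("barFL",(187,361),(575,353)),("barFR",(337,307),(733,291)),("barBL",(207,413),(600,407)),("barBR",(358,352),(755,345)),("footTL",(53,122),(497,147)),("footTR",(257,42),(700,63))]:
    X,e=tri([c["sA"],c["sB"]],[A(*a),B(*b)]); print(n,np.round(X*1000,1),np.round(np.array(e)*1000,1))
for n,uv in(("coil",(387,99)),("nut",(298,187))): print(n,onplane(c["pB"],[uv],.02)*1000)
```

```text
griptop [452.6 344.5 209.5] [0. 0.]
guard [452.4 344.3 156.4] [0.4 0.4]
lipL [413.7 342.2 148.1] [0. 0.]
lipR [436.  380.7 147.9] [0. 0.]
lipLout [410.5 336.7 151.8] [0.4 0.4]
lipRout [439.1 385.8 146.8] [0. 0.]
barFL [463.3 305.5 154.1] [0.3 0.3]
barFR [493.5 353.1 151.9] [0.8 0.8]
barBL [481.  294.9 154.1] [0.2 0.2]
barBR [510.9 343.8 149.9] [0.2 0.2]
footTL [382.7 329.6   6.2] [0.5 0.5]
footTR [434.4 413.9  11.6] [0.1 0.1]
coil [[544.10099077  79.74739306  20.        ]]
nut [[ 516.40450078 -112.38938573   20.        ]]
```

The measurements agree with the text:
- **Pen:** axis at (452.5, 344.4), with the grip top at 209.5 mm against the expected 210.
- **Fork seat:** from the lips and back bar about (453.4, 344.1).
- **Fork direction:** about -31°.
- **Plate:** centre (539, -15), sides 141 x 151, height 12–15 mm.
- **Nut:** plate (87, -50).
- **Coil:** on the -x, +y side.

Now I'll draw the seam overlay, grasp the pen and lift it.

```bash
cat >> h.py <<'E'
ex=np.array([.2907,-.9568]);ey=np.array([.9568,.2907]);PC=np.array([.539,-.015])
def pl(x,y): return PC+ex*x/1000+ey*y/1000
def path():  # seam centreline, vertices in plate mm
    P=[(-62,50),(25,50)]+[(25+25*np.sin(a),25+25*np.cos(a)) for a in np.radians(np.arange(30,181,30))]
    P+=[(-25,0)]+[(-25-25*np.sin(a),-25+25*np.cos(a)) for a in np.radians(np.arange(30,181,30))]+[(62,-50)]
    return np.array([pl(*p) for p in P])
R=down(np.radians(127)); PEN=np.array([.4525,.3444])
E
python3 - <<'E'
from h import *
import pickle
c=pickle.load(open("c.pkl","rb")); o=[]
for n in("pA","pB"):
    im=cv2.resize(cv2.imread(f"pics/{n}.png"),None,fx=3,fy=3,interpolation=cv2.INTER_CUBIC)
    P=path(); uv=proj(c[n],np.c_[P,np.full(len(P),.026)])
    for i,p in enumerate(uv): cv2.circle(im,tuple(np.int32(p*3+1)),3,(255,0,0) if i else (0,160,0),-1)
    q=np.int32(uv.mean(0)*3); o.append(im[max(q[1]-200,0):max(q[1]-200,0)+400,q[0]-200:q[0]+200])
cv2.imwrite("pics/seam.png",np.hstack(o))
ctrl.goto(np.r_[PEN,.26],R); ctrl.move_l(np.r_[PEN,.167],vel=.1)
ctrl.command_gripper(0.0); print(ctrl.current_grip_width()*91,ctrl.current_grasp_force(),ctrl.current_tool_pos(),ctrl.current_contact_force())
ctrl.move_l(np.r_[PEN,.302],vel=.12)
print(ctrl.current_grip_width()*91,ctrl.current_grasp_force(),ctrl.current_contact_force(),ctrl.current_t())
s=ctrl.read_camera("scene");cv2.imwrite("pics/lift.png",s)
S=cam("scene"); print(proj(S,np.c_[[PEN,PEN],[.173,.345]]))
E
```

```text
29.071834445638622 29.987518787384033 [0.45251954 0.34440766 0.16698663] [ 0.90031241  0.93809994 -0.6368513 ]
29.491204588599214 29.98649686574936 [ 0.42100497  0.26284429 -0.96100842] 10.025
[[430.77896505 146.66867265]
 [449.84795162  86.94534491]]
```

View pics/seam.png

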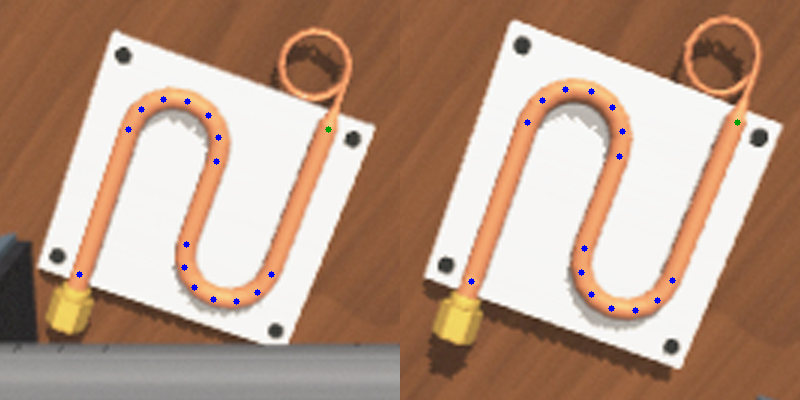

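The overlay lies along the copper centreline in both views. The start is at the capillary (A (328,129)) and the finish at the nut (A (80,274)). The grip is at 29.5 mm with 30 N. I'll move over the start and check the tip.

Run:
```python
from h import *
p=path()[0]
ctrl.move_l(np.r_[p,.302],vel=.2); ctrl.move_l(np.r_[p,.046+.129],vel=.1); ctrl.sleep(.2)
o=[]
for n in("scene","top"):
    im=ctrl.read_camera(n); C=cam(n); t=ctrl.current_tool_pos()
    k=4; g=cv2.resize(im,None,fx=k,fy=k,interpolation=cv2.INTER_CUBIC)
    uv=proj(C,t-np.c_[np.zeros((2,2)),[.129,.017]])
    print(n,uv)
    for q in uv: cv2.drawMarker(g,tuple(np.int32(q*k+1.5)),(255,0,0),cv2.MARKER_CROSS,12,1)
    q=np.int32(uv[0]*k); o.append(g[q[1]-240:q[1]+160,q[0]-200:q[0]+200])
cv2.imwrite("pics/tip.png",np.hstack(o)); print(ctrl.current_t(),ctrl.current_contact_force())
```

```text
scene [[321.44674133 226.97809984]
 [322.25780788 198.20294932]]
top [[330.53792955 193.17475794]
 [330.53671759 183.94455195]]
13.4833 [ 0.06772472  0.30759806 -1.19859715]
```

View pics/tip.png

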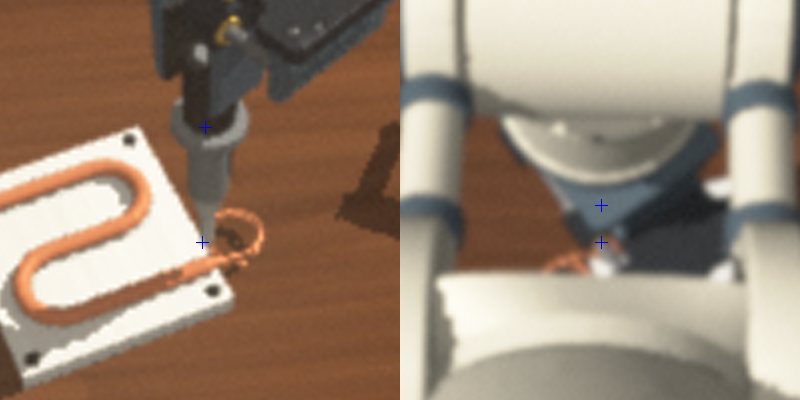

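In the scene view the pen is upright, with its tip just above the tube's capillary end at about (206,234) in the crop. That is slightly higher in the picture than the expected cross at (202,242). I'll check this more closely with outlines of the guard, tip and seam.

Run:
```python
from h import *
im=ctrl.read_camera("scene");C=cam("scene");t=ctrl.current_tool_pos();o=[]
a=np.linspace(0,2*np.pi,40);ring=lambda r,X:np.c_[X[0]+r*np.cos(a),X[1]+r*np.sin(a),np.full(40,X[2])]
L=cv2.imread("pics/lift.png")
for g,t,P in((im,t,path()),(L,np.r_[PEN,.302],path())):
    k=8;G=cv2.resize(g,None,fx=k,fy=k,interpolation=cv2.INTER_CUBIC)
    f=lambda X,col:cv2.polylines(G,[np.int32(proj(C,X)*k+3.5)],False,col,1)
    T=t-[0,0,.129]
    f(ring(.0035,T),(255,0,0));f(ring(.022,T+[0,0,.112]),(255,0,0));f(np.c_[P,np.full(len(P),.026)],(0,255,0))
    f(ring(.022,np.r_[PEN,.15]),(0,0,255))
    q=np.int32(proj(C,T+[0,0,.05])[0]*k);G=G[q[1]-290:q[1]+290,q[0]-200:q[0]+200];o.append(G)
cv2.imwrite("pics/chk.png",np.hstack(o))
print([(n,np.round(onplane(cam("scene"),[u],.026)[0],4)) for n,u in (("t",(322,225)),)])
```

```text
[('t', array([0.5492, 0.0634, 0.026 ]))]
```

View pics/chk.png

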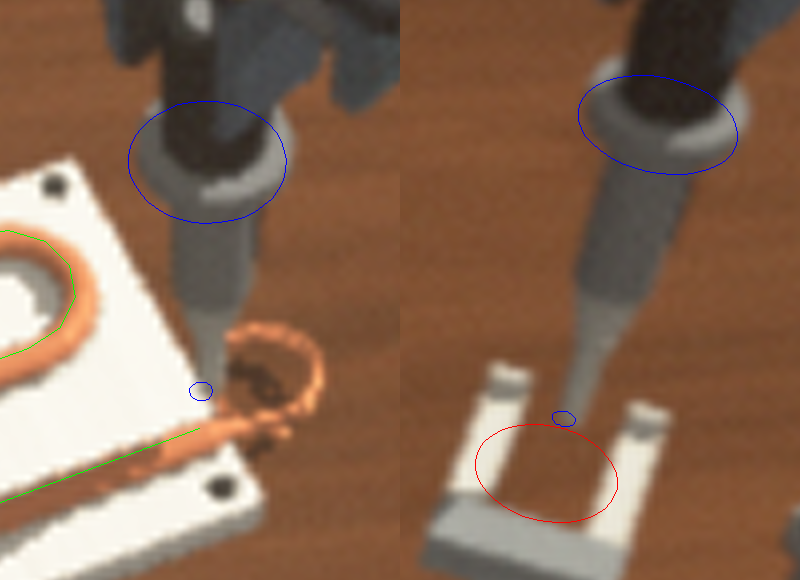

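The guard's top face and the tip agree with the expected outlines to about 1 mm. The scene camera itself shifts everything by about 1 px, tube included. So the pen has not slipped and I can trace with the tip 5 mm above the copper.

Run:
```python
from h import *
Z=.031+.129; P=path()
ctrl.move_l(np.r_[P[0],Z],vel=.03); ctrl.sleep(.5); t0=ctrl.current_t(); m=[]
for a,b in zip(P[:-1],P[1:]):
    ctrl.move_l(np.r_[b,Z],vel=.022); t=ctrl.current_tool_pos(); m.append(np.linalg.norm(t-np.r_[b,Z]))
ctrl.sleep(.5); print(t0,ctrl.current_t(),max(m),ctrl.current_contact_force(),ctrl.current_grip_width()*91)
ctrl.move_l(np.r_[P[-1],.302],vel=.12)
ctrl.move_l(np.r_[PEN,.302],vel=.18); ctrl.sleep(.3); print(ctrl.current_t(),ctrl.current_tool_pos())
s=ctrl.read_camera("scene");l=cv2.imread("pics/lift.png")
cv2.imwrite("pics/back.png",cv2.resize(np.hstack([x[90:190,390:490] for x in(l,s)]),(800,400),interpolation=cv2.INTER_CUBIC))
```

```text
14.6833 34.725 0.000136658663733188 [ 0.19360121  0.04943374 -1.06469425] 29.259396149410556
38.9333 [0.45254621 0.3442683  0.30203211]
```

View pics/back.png

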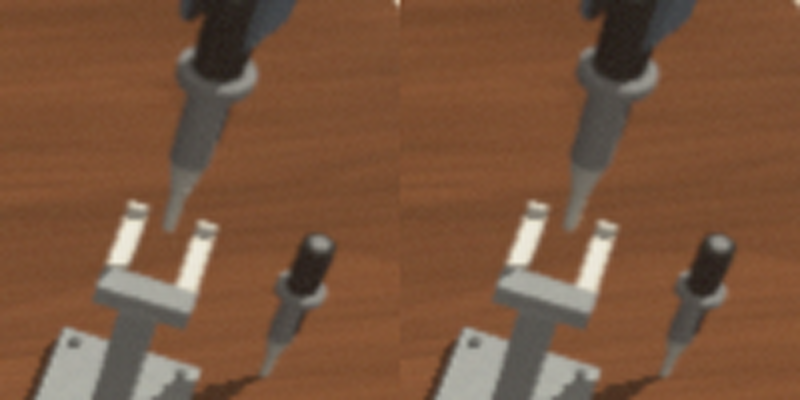

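The two frames match: the pen tip is at (170,228) before the trace and (570,228) after it, so the pen has not shifted in the grip. Now I'll lower it into the fork, release, retract and check.

Run:
```python
from h import *
ctrl.move_l(np.r_[PEN,.18],vel=.08)
print(ctrl.move_l(np.r_[PEN,.1665],vel=.02,contact_N=4),ctrl.current_tool_pos(),ctrl.current_contact_force())
ctrl.command_gripper(1.0); ctrl.sleep(.3)
ctrl.move_l(np.r_[PEN,.30],vel=.1); ctrl.goto(np.array([.40,.33,.34]),R); ctrl.sleep(.3)
print(ctrl.current_t(),ctrl.current_tool_pos())
w=ctrl.read_camera("wrist")
cv2.imwrite("pics/end.png",cv2.resize(np.hstack([x[130:235,300:400] for x in(cv2.imread("pics/sA.png"),w)]),(800,420),interpolation=cv2.INTER_CUBIC))
t=ctrl.read_camera("scene");o=cv2.imread("pics/scene0.png");d=cv2.absdiff(t,o).max(2)
for n,(x,y) in dict(plate=(293,230),bottle=(168,203),jar=(398,268),wrench=(255,322),pen=(430,150)).items(): print(n,(d[y-40:y+40,x-35:x+35]>60).sum())
```

```text
True [0.45237765 0.34439107 0.16684525] [-0.06802136  0.62904655  6.73879584]
44.7833 [0.40025276 0.32993305 0.33917311]
plate 966
bottle 315
jar 0
wrench 0
pen 0
```

View pics/end.png

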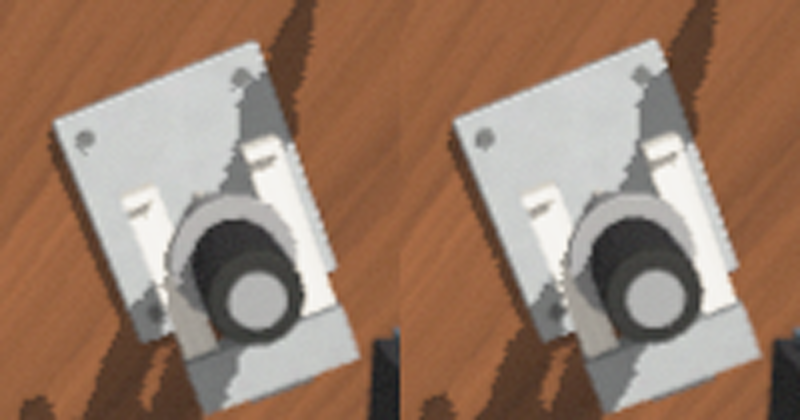

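The pen hangs as it did before, with the guard flat on both tines: its grip top is at (655,297), against (257,300) in the earlier half. The differences around the plate and bottle in the scene picture are probably the arm's shadow. I'll verify the plate and bottle from the wrist camera, then sign off.

Run:
```python
from h import *
ctrl.goto(np.array([.53,-.07,.28]),R); ctrl.sleep(.3)
w=ctrl.read_camera("wrist");b=cv2.imread("pics/pB.png");d=cv2.absdiff(w,b).max(2)[:230]
ok=(d[60:220,260:430]>60).sum(); print("plate diff px",ok,ctrl.current_t())
s=ctrl.read_camera("scene");o=cv2.imread("pics/scene0.png")
h=lambda x:(lambda M:(M["m10"]/M["m00"],M["m01"]/M["m00"]))(cv2.moments((cv2.cvtColor(x[175:232,145:192],cv2.COLOR_BGR2HSV)[...,1]<70).astype(np.uint8)))
print("bottle",h(o),h(s))
if ok<150 and np.hypot(*np.subtract(h(o),h(s)))<2: print(ctrl.sign_off())
```

```text
plate diff px 49 46.8
bottle (21.608457321848082, 27.533281127642912) (21.59455252918288, 27.48249027237354)
the job is handed in; nothing more can be done
None
```

The tube was traced from capillary to flare nut, and the pen was hung back in the fork and released with the plate, bottle, jar and wrench unmoved; handed in at 46.8 s, verdict not shown.

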